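# Refill the paint tray from the spring cake dispenser

## Robot

A 7-joint arm with a two-finger parallel gripper is mounted at the origin on the work surface. World frame = base frame: x ahead of the robot, y to its left, z up, the work surface at z = 0. Lengths are in m, angles in rad, forces in N, time in s.
With the tool pointing down it reaches from about 0.425 to 0.875 m from the base axis. Payload 4.7 kg.
Tool frame: the origin (TCP) lies at the very end of the fingers, on their centre line; the grasp point (between the pads) lies 19 mm behind it (grip_point_offset is the distance from the TCP to the grasp point, in m); x points along the fingers, z is the direction in which the jaws open and shut, and the axes are right-handed (so a half turn about x gives the same grasp; the last joint's range is limited). The gripper opens to 87 mm and grips with 3 to 60 N. Pads are 19 mm wide; open, the fingers measure 117 mm over their backs; the gripper's body (75 mm by 190 mm) begins 51 mm behind the grasp point.
Start: joints at [-1.237, 0.321, -0.07, 1.45, 0.023, 1.371, -0.057], TCP at [0.204, 0.617, 0.223] pointing down, gripper open.
Joint ranges: [-2.86, 2.86], [-0.3, 2.09], [-1.38, 1.24], [0.06, 2.45], [-1.56, 4.7], [0.09, 2.05], [-2.69, 2.69]. Speed limits (rad/s): [2.57, 2.57, 3.14, 3.14, 3.14, 3.14, 3.14].

## Interface

Orientations are given as a rotation vector (axis times angle).
In Python, from bench import get_state, get_image, calibration, close_job, grip_point_offset gives the robot as it stands.
- The arm moves only by the tool play_rows, never from a script. Its argument "targets" is a list of rows, each an object with "claw": the closure, from 0 (fully open) to 1 (shut); "linear": the shift along the tool's x, y, z as a fraction of full scale, a list of three; "rotation": the turn, a rotation vector about the tool's x, y, z as a fraction of full scale, a list of three. In form: [{"claw": claw, "linear": [x, y, z], "rotation": [wx, wy, wz]}, ...]. A call has 1 to 10 rows; each row shifts and turns the pose as measured when the row begins, along the tool's axes as they then stand; what a row does not reach is not made up. Full scale, the value 1, is 2.5 cm for a shift and 90 degrees for a turn. A row lasts 1/12 s, in which the tool goes at most 41.7 mm and 7.16 degrees, less where a joint would pass 70% of its speed; a pose out of reach is approached as far as the arm can. A call with a number of a shift or a turn outside -1 to 1 is refused whole. A call with a gripper value outside its range is refused whole. The fingers move at their own pace and stop on an object; "newtons" is the grip in N (left out, the last holds). Time passes only in rows, so rows that do not move let the fingers close. It gives the time, the measured TCP pose, the force and the opening at its end, in the units of the state.
- get_state(): the state, without advancing time (a new reading comes with each control period).
- get_image(name): name is "scene" or "top"; returns the picture (400x640x3 uint8, blue, green, red); there is no depth.
- calibration(name): a dict with "fx", "fy", "cx", "cy" (pixels), "dist_coeffs" ([k1, k2, p1, p2, k3] as OpenCV has them; the pictures are not rectified), "rvec" (rotation vector, rad) and "tvec" (3), from world to camera coordinates, as OpenCV has them. Camera axes: x right, y down, z forward; pixel columns grow to the right and rows downward; lengths in m; the calibration is good to about 2 mm. A picture is of the moment at which its call begins. calibration takes no time and is no camera call.
- close_job(): hands the job in, once; it reports no verdict.
The state is a dict: "time": time; "joint_positions": joint angles; "qd": joint speeds; "joint_torque": joint torques, N m; "position": TCP position; "tool_rot": TCP orientation; "ft_force": force on the tool from outside, world axes, zero at the start; "torque": the same for the moment, N m; "grip_width": opening from 0.0 (shut) to 1.0 (fully open).
Only numpy, scipy, OpenCV 4.12 (cv2) and the standard library are available. Lean on these libraries where they do the work, as an engineer would, in place of code of your own. Each camera call takes 0.05 s, during which the arm holds its last target. There are 200 camera calls.

## Task

The paint tray is missing its magenta. Take the top cake of magenta paint out of its spring dispenser, so that the next magenta cake rises into its place, and set it down gently, flat in the empty well of the white paint tray (set it down, do not drop it). Leave the cakes in the blue dispenser alone.

Things in the scene. Friction and masses are not known exactly. Their poses are not given: they have to be found in the camera images.
- magenta_top_center (a point): Centre (half-way up) of the top magenta paint cake: a hard upright disc, 56 mm across, 24 mm high, 0.08 kg, with a pink band. It is the uppermost of three loose cakes in a fixed dispenser with four 6 mm guide rods, on a 32.5 mm radius, at 45 degrees between this frame's x and y. The rods end 2 mm below this point; fingers closing along x or y pass between them. z is up.
- magenta_next_center (a point): Centre of the second magenta cake, same size, directly under the top one, loose. It starts about 81 mm above the table. The stack rests on a soft spring lift (33 N/m) in an aluminium pot 78 mm across and 42 mm high: pressing lowers it, and when the top cake is lifted straight up this one rises about 24 mm into its place.
- empty_well (a point): Centre of the floor of the empty square well, 80 mm wide and 6 mm deep, in the fixed white paint tray (92 x 178 mm, rim 12 mm above the table). z is up, y runs along the tray's long side. The other well, 86 mm away towards -y, holds a loose yellow cake of the same size; fingers closing along x stay clear of it.
- blue_top_center (a point): Centre (half-way up) of the top blue cake, same size, in a second dispenser of the same kind with three blue cakes; to be left alone. Either dispenser may stand on either side of the tray.
Mind the look-alikes: they are no part of the job. Of the things that look like the part that bears empty_well, the larger one is meant.

How it is judged:
On the way:
1. the top magenta cake is lifted out of the dispenser and the next one rises into its place (distance between magenta_top_center and magenta_next_center above 0.06 m and height (world z) of magenta_next_center above 0.096 m), for 0.2 s.
At the end, for the whole second after the job is handed in: the former top magenta cake lies on the floor of the empty well (within 19 mm of its centre in plan, centre under 14.5 mm above the floor, tilt under 0.12 rad); the next magenta cake is over 96 mm high and within 36 mm of its start; the top blue cake is within 20 mm of its start (horizontal distance between magenta_top_center and empty_well below 0.019 m and z of magenta_top_center in the frame of empty_well below 0.0145 m and angle between magenta_top_center's own z axis and vertical below 0.12 rad and height (world z) of magenta_next_center above 0.096 m and distance of magenta_next_center from where it was at the start of the episode below 0.036 m and distance of blue_top_center from where it was at the start of the episode below 0.02 m); the robot touches nothing.
It fails at once if the top blue cake is displaced by more than 30 mm (distance of blue_top_center from where it was at the start of the episode above 0.03 m).
It fails at once if the magenta cake is dropped: over the tray with its centre more than 45 mm above the table and not held by the fingers (horizontal distance between magenta_top_center and empty_well below 0.06 m and height (world z) of magenta_top_center above 0.045 m and not (contact force between magenta_top and the fingers above 0.05 N)).
It also fails if it takes over 40 s, if anything falls off the work surface, if the arm or the gripper's body presses on something with over 40 N, if the wrist force passes 120 N, or if a joint passes its speed limit or range.

## Working session

There is one attempt and no reset: what is moved stays moved. The work goes in short steps, Python scripts to look and compute and a tool call to move; the robot and the scene stay as the last step left them, time stands still between calls to the robot, and variables do not carry over. Pictures are saved under pics/ and viewed, about 8 in all and at most 12, crops included, and the job is handed in when it is done.

Besides the shell and the picture viewer there is one more tool, called after "Emit:" as name(argument=value, ...) on one line, values as JSON. play_rows: Moves the arm, as the interface text tells. Shift numbers are shares of 2.5 cm and turn numbers shares of 90 degrees, none past 1 either way. Its arguments: {"type":"object","properties":{"targets":{"type":"array"},"newtons":{"type":"number"}},"required":["targets"]}

```bash
mkdir -p pics; python3 - <<'E'
from bench import *
import cv2
for n in("scene","top"):
    cv2.imwrite(f"pics/{n}0.png",get_image(n)); print(calibration(n))
print(get_state(),grip_point_offset)
E
```

```text
{'fx': 442.6113399809867, 'fy': 442.6113399809867, 'cx': 313.14597723633125, 'cy': 199.39582826161384, 'dist_coeffs': array([-0.08302607,  0.        ,  0.        ,  0.        ,  0.        ]), 'rvec': array([ 1.415495  ,  2.11838781, -0.8979568 ]), 'tvec': array([ 0.16308329, -0.22727194,  1.24871036])}
{'fx': 501.87018864159825, 'fy': 501.87018864159825, 'cx': 319.85589778328114, 'cy': 200.38603380043887, 'dist_coeffs': array([0.00966788, 0.        , 0.        , 0.        , 0.        ]), 'rvec': array([ 2.18164512, -2.14065101,  0.12138394]), 'tvec': array([0.01558603, 0.49270191, 1.213806  ])}
{'time': 0.1, 'joint_positions': array([-1.23691555,  0.32176699, -0.0700626 ,  1.45154245,  0.02258359,
        1.37078241, -0.05689033]), 'qd': array([-1.65964063e-04, -1.89844428e-03, -7.66617899e-04, -1.83011243e-03,
        9.40676494e-05,  2.65261504e-03, -1.25356929e-03]), 'joint_torque': array([ 4.92714605e-05, -4.92571843e+01, -4.05557211e-01, -3.13393342e+01,
       -6.40147808e-02,  3.96600366e-02,  7.78519529e-05]), 'position': array([0.20423353, 0.61656939, 0.22156423]), 'tool_rot': array([-0.97156857,  1.34504916,  0.969797  ]), 'ft_force': array([0.50006205, 1.05788443, 1.06229602]), 'torque': array([0.06593278, 0.03686771, 0.04342211]), 'grip_width': 0.9964749613022468} 0.0187
```

View pics/scene0.png

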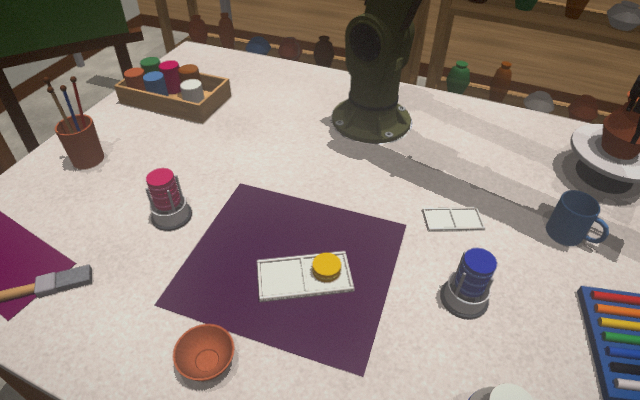

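View pics/top0.png

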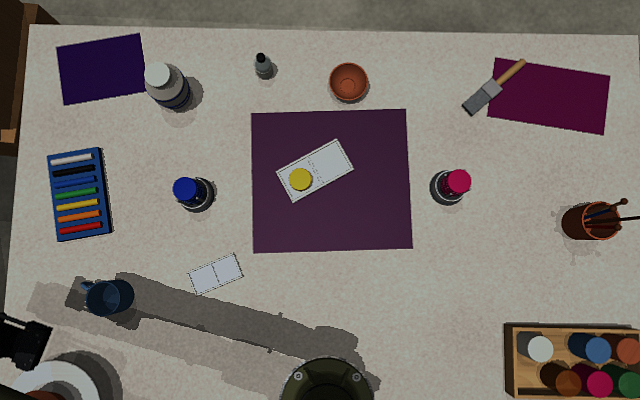

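Candidates for the tray: the large one with the yellow cake (top 315,170; scene 305,276) and a small one (top 215,273; scene 453,219). The task means the larger one. The magenta dispenser is at top (455,185), and blue is at top (190,192). I'll confirm both in one enlarged crop.

```bash
python3 - <<'E'
import cv2,numpy as np
t=cv2.imread("pics/top0.png");s=cv2.imread("pics/scene0.png")
r=lambda i,x,y,w,h,k:cv2.resize(i[y:y+h,x:x+w],None,fx=k,fy=k,interpolation=cv2.INTER_CUBIC)
a=r(t,425,150,60,60,5);b=r(t,270,130,100,60,5)  # 300x300, 500x300
c=r(s,140,160,60,60,5);d=r(s,250,240,100,60,5)
cv2.imwrite("pics/crop.png",np.vstack([np.hstack([a,b]),np.hstack([c,d])]))
E
```

```text
(no output)
```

View pics/crop.png

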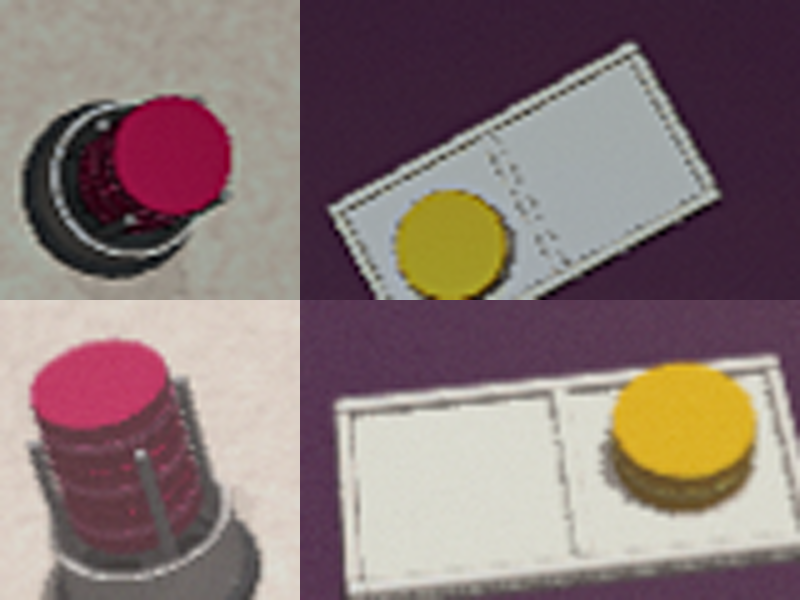

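Confirmed: the large tray has yellow in one well and its other well is empty. The magenta disc is centred at top (459.6,181) and scene (160,177). Rod tips are at scene (147,189.6), (168,191), (176.4,176) and top (446,174.6), (451,193.6). Next I'll fit the poses.

```bash
cat > h.py <<'E'
import numpy as np,cv2
from scipy.optimize import least_squares
from bench import calibration
C={n:calibration(n) for n in("scene","top")}
def proj(n,P):
    c=C[n];K=np.array([[c['fx'],0,c['cx']],[0,c['fy'],c['cy']],[0,0,1.]])
    return cv2.projectPoints(np.float64(P).reshape(-1,3),c['rvec'],c['tvec'],K,c['dist_coeffs'])[0][:,0]
def ray(n,uv,z):
    f=lambda q:(proj(n,[q[0],q[1],z])[0]-uv)
    return least_squares(f,[.5,0]).x
E
python3 - <<'E'
from h import *
from bench import get_state
from scipy.spatial.transform import Rotation as R
T={"top":[(336.4,139),(353.6,169.2),(276.4,171.6)],"scene":[(257.6,260.4),(259.6,298.4),(345,252)]}
for n in T:
    print(n,[ray(n,np.array(p),.012).round(4) for p in T[n]])
print("disc",ray("top",np.array([459.6,181]),.117),ray("scene",np.array([160.,177]),.117))
print("blue",ray("top",np.array([185,190.]),.117))
for n,l in {"top":[(446,174.6),(451,193.6)],"scene":[(147,189.6),(168,191),(176.4,176)]}.items():
    for p in l: print("rod",n,ray(n,np.array(p),.103).round(4))
print(R.from_rotvec(get_state()['tool_rot']).as_matrix().round(3))
E
```

```text
top [array([ 0.6521, -0.0141]), array([ 0.5751, -0.0587]), array([0.5652, 0.1361])]
scene [array([ 0.5789, -0.0559]), array([ 0.656 , -0.0117]), array([0.4926, 0.0961])]
disc [ 0.53315532 -0.29652492] [ 0.53636494 -0.29192879]
blue [0.50030217 0.3354122 ]
rod top [ 0.5499 -0.2689]
rod top [ 0.5054 -0.2801]
rod scene [ 0.5666 -0.3059]
rod scene [ 0.5535 -0.2634]
rod scene [ 0.5085 -0.2747]
[[-0.    -0.949  0.314]
 [-0.002  0.314  0.949]
 [-1.    -0.    -0.002]]
```

Dispenser axis is at about (0.535,-0.293), with its frame yaw near 17.5°. The empty well is at about (0.593,0.004), with tray x at 30.5°. I'll set out with the jaws open.

Emit:
play_rows(targets=[{"claw":0,"linear":[0,-0.73,-0.64],"rotation":[0,0,0]},{"claw":0,"linear":[0,-0.73,-0.64],"rotation":[0,0,0]},{"claw":0,"linear":[0,-0.73,-0.64],"rotation":[0,0,0]},{"claw":0,"linear":[0,-0.73,-0.64],"rotation":[0,0,0]},{"claw":0,"linear":[0,-0.73,-0.64],"rotation":[0,0,0]},{"claw":0,"linear":[0,-0.73,-0.64],"rotation":[0,0,0]},{"claw":0,"linear":[0,-0.73,-0.64],"rotation":[0,0,0]},{"claw":0,"linear":[0,-0.73,-0.64],"rotation":[0,0,0]},{"claw":0,"linear":[0,-0.73,-0.64],"rotation":[0,0,0]},{"claw":0,"linear":[0,-0.73,-0.64],"rotation":[0,0,0]}])

```text
time: 0.93
position: [0.325, 0.401, 0.2145]
tool_rot: [-0.984, 1.352, 0.98]
ft_force: [1.3, -0.1, -0.2]
grip_width: 1.0
```

Emit:
play_rows(targets=[{"claw":0,"linear":[-0.05,-0.73,-0.64],"rotation":[0,0,0]},{"claw":0,"linear":[-0.05,-0.73,-0.64],"rotation":[0,0,0]},{"claw":0,"linear":[-0.05,-0.73,-0.64],"rotation":[0,0,0]},{"claw":0,"linear":[-0.05,-0.73,-0.64],"rotation":[0,0,0]},{"claw":0,"linear":[-0.05,-0.73,-0.64],"rotation":[0,0,0]},{"claw":0,"linear":[-0.05,-0.73,-0.64],"rotation":[0,0,0]},{"claw":0,"linear":[-0.05,-0.73,-0.64],"rotation":[0,0,0]},{"claw":0,"linear":[-0.05,-0.73,-0.64],"rotation":[0,0,0]},{"claw":0,"linear":[-0.05,-0.73,-0.64],"rotation":[0,0,0]},{"claw":0,"linear":[-0.05,-0.73,-0.64],"rotation":[0,0,0]}])

```text
time: 1.77
position: [0.453, 0.1796, 0.2245]
tool_rot: [-0.985, 1.359, 0.982]
ft_force: [0.0, -0.2, 0.8]
grip_width: 1.003
```

Emit:
play_rows(targets=[{"claw":0,"linear":[-0.05,-0.47,-0.88],"rotation":[0,0,0]},{"claw":0,"linear":[-0.05,-0.47,-0.88],"rotation":[0,0,0]},{"claw":0,"linear":[-0.05,-0.47,-0.88],"rotation":[0,0,0]},{"claw":0,"linear":[-0.05,-0.47,-0.88],"rotation":[0,0,0]},{"claw":0,"linear":[-0.05,-0.47,-0.88],"rotation":[0,0,0]},{"claw":0,"linear":[-0.05,-0.47,-0.88],"rotation":[0,0,0]},{"claw":0,"linear":[-0.05,-0.47,-0.88],"rotation":[0,0,0]},{"claw":0,"linear":[-0.05,-0.47,-0.88],"rotation":[0,0,0]},{"claw":0,"linear":[-0.05,-0.47,-0.88],"rotation":[0,0,0]},{"claw":0,"linear":[-0.05,-0.47,-0.88],"rotation":[0,0,0]}])

```text
time: 2.6
position: [0.4981, -0.0781, 0.2369]
tool_rot: [-0.984, 1.363, 0.985]
ft_force: [-0.2, 0.3, -0.3]
grip_width: 0.996
```

Emit:
play_rows(targets=[{"claw":0,"linear":[-0.05,-0.47,-0.88],"rotation":[0,0,0]},{"claw":0,"linear":[-0.05,-0.47,-0.88],"rotation":[0,0,0]},{"claw":0,"linear":[-0.05,-0.47,-0.88],"rotation":[0,0,0]},{"claw":0,"linear":[-0.05,-0.47,-0.88],"rotation":[0,0,0]},{"claw":0,"linear":[-0.05,-0.47,-0.88],"rotation":[0,0,0]},{"claw":0,"linear":[-0.05,-0.47,-0.88],"rotation":[0,0,0]},{"claw":0,"linear":[-0.05,-0.47,-0.88],"rotation":[0,0,0]},{"claw":0,"linear":[-0.05,-0.47,-0.88],"rotation":[0,0,0]},{"claw":0,"linear":[-0.05,-0.47,-0.88],"rotation":[0,0,0]},{"claw":0,"linear":[0,0,0],"rotation":[0,0,0]}])

```text
time: 3.43
position: [0.5368, -0.3139, 0.2474]
tool_rot: [-0.98, 1.37, 0.984]
ft_force: [-0.4, -0.4, -0.5]
grip_width: 0.997
```

Emit:
play_rows(targets=[{"claw":0,"linear":[0,0,0],"rotation":[0.078,0,0]},{"claw":0,"linear":[0,0,0],"rotation":[0.078,0,0]},{"claw":0,"linear":[0,0,0],"rotation":[0.078,0,0]},{"claw":0,"linear":[0,0,0],"rotation":[0.078,0,0]},{"claw":0,"linear":[0,0,0],"rotation":[0.078,0,0]},{"claw":0,"linear":[0,0,0],"rotation":[0.078,0,0]},{"claw":0,"linear":[0,0,0],"rotation":[0.078,0,0]},{"claw":0,"linear":[0,0,0],"rotation":[0.078,0,0]},{"claw":0,"linear":[0,0,0],"rotation":[0,0,0]}])

```text
time: 4.18
position: [0.5343, -0.31, 0.2422]
tool_rot: [-0.207, 1.595, 0.201]
ft_force: [-0.2, -0.0, -0.7]
grip_width: 1.002
```

```bash
cat > w.py <<'E'
import sys,numpy as np
from scipy.spatial.transform import Rotation as R
from bench import get_state
# usage: w.py x y z jawdeg -> shift in tool axes (fractions of 25mm) and rotvec in tool axes (fractions of 90deg)
s=get_state();x,y,z,j=map(float,sys.argv[1:]);a=np.radians(j)
Rm=R.from_rotvec(s['tool_rot']);p=s['position']
zt=np.array([np.cos(a),np.sin(a),0]);xt=np.array([0,0,-1.]);G=R.from_matrix(np.c_[xt,np.cross(zt,xt),zt])
print(s['time'],p.round(4),"jaw",np.degrees(np.arctan2(*Rm.as_matrix()[[1,0],2])).round(1),"ft",s['ft_force'].round(1),"w",s['grip_width'])
print("lin",(Rm.inv().apply(np.array([x,y,z])-p)/.025).round(3),"rot",((Rm.inv()*G).as_rotvec()/(np.pi/2)).round(3),"q",s['joint_positions'].round(2))
E
python3 w.py .535 -.293 .2 17.5
python3 - <<'E'
import cv2
from bench import get_image
a=get_image("top");b=get_image("scene")
import numpy as np
r=lambda i,x,y,w,h,k:cv2.resize(i[y:y+h,x:x+w],None,fx=k,fy=k,interpolation=cv2.INTER_CUBIC)
cv2.imwrite("pics/c2.png",np.hstack([r(a,400,120,100,130,4),r(b,110,120,100,130,4)]))
E
```

```text
4.1833 [ 0.5343 -0.31    0.2422] jaw 14.8 ft [-0.2 -0.  -0.7] w 1.0018491752054508
lin [1.681 0.649 0.259] rot [-0.03  -0.022 -0.001] q [-0.26  0.37  0.95  1.51 -0.27  1.44  0.96]
```

View pics/c2.png

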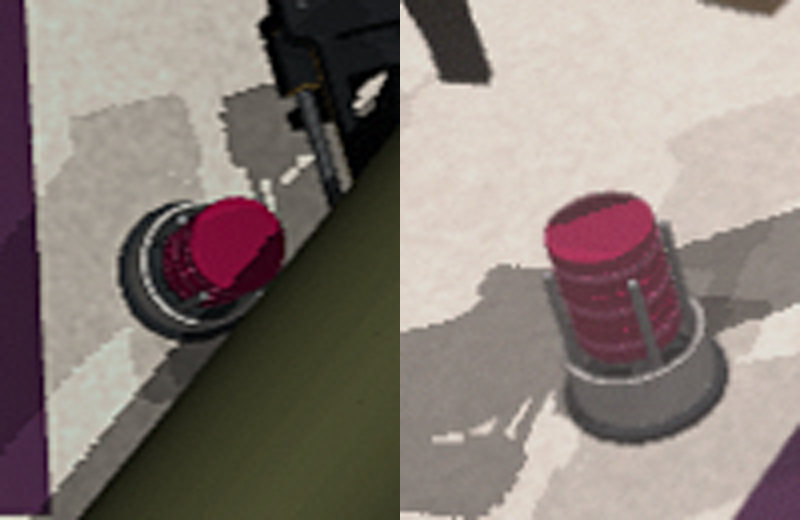

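The cake and rods are clearly visible and untouched, and the gripper hangs 17 mm off to the -y side. I'll line up and descend to just above the cake.

Emit:
play_rows(targets=[{"claw":0,"linear":[0.0,0.32,0.13],"rotation":[-0.03,-0.022,0]},{"claw":0,"linear":[0.0,0.32,0.13],"rotation":[0,0,0]},{"claw":0,"linear":[0.8,0,0],"rotation":[0,0,0]},{"claw":0,"linear":[0.8,0,0],"rotation":[0,0,0]},{"claw":0,"linear":[0.8,0,0],"rotation":[0,0,0]},{"claw":0,"linear":[0.8,0,0],"rotation":[0,0,0]},{"claw":0,"linear":[0.7,0,0],"rotation":[0,0,0]},{"claw":0,"linear":[0,0,0],"rotation":[0,0,0]}])

```text
time: 4.95
position: [0.5384, -0.2873, 0.1426]
tool_rot: [-0.259, 1.552, 0.264]
ft_force: [-1.0, 0.1, -1.5]
grip_width: 0.998
```

```bash
python3 w.py .535 -.293 .1 17.5
python3 - <<'E'
import cv2
from bench import get_image
a=get_image("top");b=get_image("scene")
import numpy as np
r=lambda i,x,y,w,h,k:cv2.resize(i[y:y+h,x:x+w],None,fx=k,fy=k,interpolation=cv2.INTER_CUBIC)
cv2.imwrite("pics/c3.png",np.hstack([r(a,400,120,80,100,5),r(b,120,130,80,100,5)]))
E
```

```text
4.95 [ 0.5384 -0.2873  0.1426] jaw 19.1 ft [-1.   0.1 -1.5] w 0.9981017795565541
lin [ 1.701 -0.175 -0.209] rot [ 0.018  0.002 -0.002] q [-0.27  0.39  0.9   1.68 -0.33  1.22  1.04]
```

View pics/c3.png

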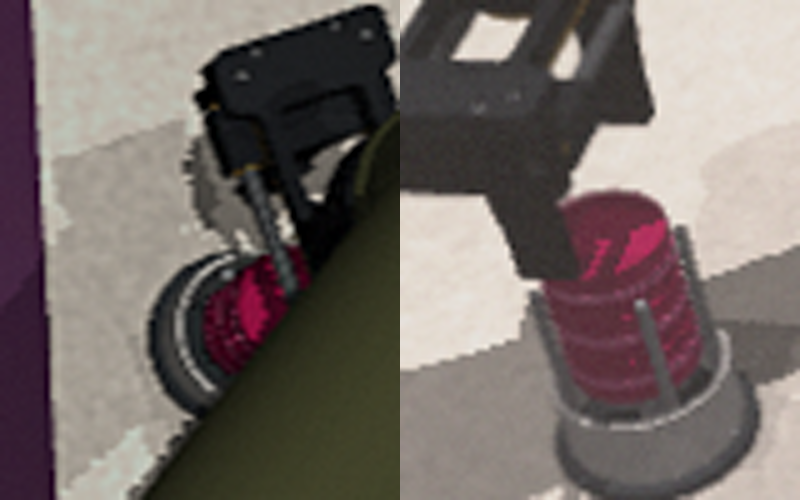

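The fingers straddle the cake above rod level; the near fingertip is at scene (149,186). I'll centre, go down to z≈0.100 (above the next cake's top at 0.093), and close.

Emit:
play_rows(targets=[{"claw":0,"linear":[0,-0.17,-0.2],"rotation":[0.018,0,0]},{"claw":0,"linear":[0,0,0],"rotation":[0,0,0]},{"claw":0,"linear":[0.4,0,0],"rotation":[0,0,0]},{"claw":0,"linear":[0.4,0,0],"rotation":[0,0,0]},{"claw":0,"linear":[0.4,0,0],"rotation":[0,0,0]},{"claw":0,"linear":[0.2,0,0],"rotation":[0,0,0]},{"claw":0,"linear":[0,0,0],"rotation":[0,0,0]},{"claw":0,"linear":[0,0,0],"rotation":[0,0,0]}])

```text
time: 5.72
position: [0.5394, -0.2966, 0.1124]
tool_rot: [-0.239, 1.544, 0.234]
ft_force: [-0.1, 0.2, 0.0]
grip_width: 0.996
```

```bash
python3 w.py .535 -.293 .1 17.5
```

```text
5.7167 [ 0.5394 -0.2966  0.1124] jaw 17.3 ft [-0.1  0.2  0. ] w 0.9964885993870713
lin [ 0.494  0.191 -0.13 ] rot [-0.002  0.008  0.003] q [-0.25  0.42  0.89  1.71 -0.36  1.16  1.05]
```

Emit:
play_rows(targets=[{"claw":0,"linear":[0.25,0.19,-0.13],"rotation":[0,0.008,0]},{"claw":0,"linear":[0.25,0,0],"rotation":[0,0,0]},{"claw":0,"linear":[0,0,0],"rotation":[0,0,0]},{"claw":0,"linear":[0,0,0],"rotation":[0,0,0]}])

```text
time: 6.05
position: [0.5345, -0.2924, 0.0984]
tool_rot: [-0.242, 1.558, 0.234]
ft_force: [0.4, 0.3, -0.3]
grip_width: 1.0
```

```bash
python3 w.py .535 -.293 .1 17.5
```

```text
6.05 [ 0.5345 -0.2924  0.0984] jaw 17.3 ft [ 0.4  0.3 -0.3] w 0.99957918099685
lin [-0.066 -0.03   0.013] rot [-0.002 -0.001  0.003] q [-0.25  0.43  0.89  1.73 -0.36  1.15  1.04]
```

Emit:
play_rows(newtons=15, targets=[{"claw":1,"linear":[-0.05,0,0],"rotation":[0,0,0]},{"claw":1,"linear":[0,0,0],"rotation":[0,0,0]},{"claw":1,"linear":[0,0,0],"rotation":[0,0,0]},{"claw":1,"linear":[0,0,0],"rotation":[0,0,0]},{"claw":1,"linear":[0,0,0],"rotation":[0,0,0]},{"claw":1,"linear":[0,0,0],"rotation":[0,0,0]},{"claw":1,"linear":[0,0,0],"rotation":[0,0,0]},{"claw":1,"linear":[0,0,0],"rotation":[0,0,0]}])

```text
time: 6.72
position: [0.5351, -0.2927, 0.1009]
tool_rot: [-0.242, 1.557, 0.233]
ft_force: [-0.3, 0.0, -0.2]
grip_width: 0.637
```

```bash
python3 w.py .535 -.293 .2 17.5
```

```text
6.7167 [ 0.5351 -0.2927  0.1009] jaw 17.3 ft [-0.3  0.  -0.2] w 0.6367855782452607
lin [-3.966 -0.033 -0.007] rot [-0.002  0.     0.004] q [-0.25  0.43  0.89  1.73 -0.36  1.15  1.04]
```

The jaws stopped at 0.637 of 87 mm, i.e. 55 mm, so the cake is held. I'll lift it straight up.

Emit:
play_rows(targets=[{"claw":1,"linear":[-0.2,0,0],"rotation":[0,0,0]},{"claw":1,"linear":[-0.3,0,0],"rotation":[0,0,0]},{"claw":1,"linear":[-0.4,0,0],"rotation":[0,0,0]},{"claw":1,"linear":[-0.5,0,0],"rotation":[0,0,0]},{"claw":1,"linear":[-0.5,0,0],"rotation":[0,0,0]},{"claw":1,"linear":[-0.5,0,0],"rotation":[0,0,0]},{"claw":1,"linear":[-0.5,0,0],"rotation":[0,0,0]},{"claw":1,"linear":[-0.5,0,0],"rotation":[0,0,0]},{"claw":1,"linear":[-0.4,0,0],"rotation":[0,0,0]},{"claw":1,"linear":[0,0,0],"rotation":[0,0,0]}])

```text
time: 7.55
position: [0.5354, -0.2931, 0.2084]
tool_rot: [-0.243, 1.553, 0.231]
ft_force: [0.4, 0.8, -0.3]
grip_width: 0.634
```

```bash
python3 w.py .593 .004 .18 -14.5
python3 - <<'E'
import cv2
from bench import get_image
b=get_image("scene")
cv2.imwrite("pics/c4.png",cv2.resize(b[80:240,80:240],None,fx=3,fy=3,interpolation=cv2.INTER_CUBIC))
E
```

```text
7.55 [ 0.5354 -0.2931  0.2084] jaw 17.3 ft [ 0.4  0.8 -0.3] w 0.6344958846966056
lin [ 1.068 10.67   5.731] rot [0.353 0.003 0.004] q [-0.3   0.33  0.94  1.61 -0.27  1.33  0.98]
```

View pics/c4.png

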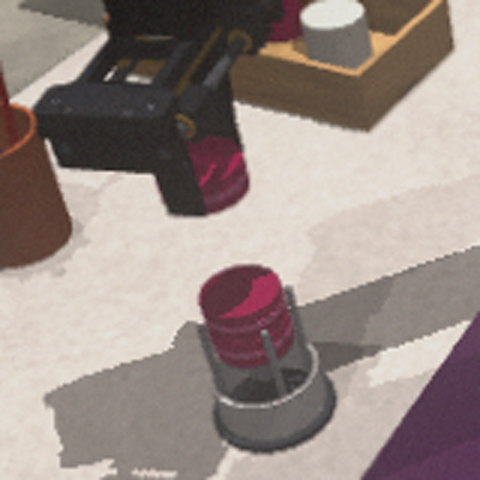

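The cake is held level (crop 215,175) and the next cake has risen to the rod tops (crop 243,300). Next I'll carry it over to the well.

Emit:
play_rows(targets=[{"claw":1,"linear":[0,0.4,0.22],"rotation":[0,0,0]},{"claw":1,"linear":[0,0.67,0.36],"rotation":[0,0,0]},{"claw":1,"linear":[0,0.67,0.36],"rotation":[0,0,0]},{"claw":1,"linear":[0,0.67,0.36],"rotation":[0,0,0]},{"claw":1,"linear":[0,0.67,0.36],"rotation":[0,0,0]},{"claw":1,"linear":[0,0.67,0.36],"rotation":[0,0,0]},{"claw":1,"linear":[0,0.67,0.36],"rotation":[0,0,0]},{"claw":1,"linear":[0,0.67,0.36],"rotation":[0,0,0]},{"claw":1,"linear":[0,0.67,0.36],"rotation":[0,0,0]},{"claw":1,"linear":[0,0.67,0.36],"rotation":[0,0,0]}])

```text
time: 8.43
position: [0.5655, -0.102, 0.198]
tool_rot: [-0.234, 1.569, 0.229]
ft_force: [-0.1, -0.0, -2.0]
grip_width: 0.638
```

Emit:
play_rows(targets=[{"claw":1,"linear":[0,0.67,0.36],"rotation":[0,0,0]},{"claw":1,"linear":[0,0.67,0.36],"rotation":[0,0,0]},{"claw":1,"linear":[0,0.67,0.36],"rotation":[0,0,0]},{"claw":1,"linear":[0,0.67,0.36],"rotation":[0,0,0]},{"claw":1,"linear":[0,0.4,0.22],"rotation":[0,0,0]},{"claw":1,"linear":[0,0,0],"rotation":[0.07,0,0]},{"claw":1,"linear":[0,0,0],"rotation":[0.07,0,0]},{"claw":1,"linear":[0,0,0],"rotation":[0.07,0,0]},{"claw":1,"linear":[0,0,0],"rotation":[0.07,0,0]},{"claw":1,"linear":[0,0,0],"rotation":[0.07,0,0]}])

```text
time: 9.27
position: [0.5766, 0.0061, 0.1874]
tool_rot: [0.201, 1.589, -0.21]
ft_force: [-1.2, 0.5, 0.3]
grip_width: 0.639
```

```bash
python3 w.py .593 .004 .1 -14.5
```

```text
9.2667 [0.5766 0.0061 0.1874] jaw -14.9 ft [-1.2  0.5  0.3] w 0.6389229091592368
lin [3.475 0.12  0.748] rot [-0.005 -0.017  0.006] q [-0.83  0.28  0.92  1.69 -0.23  1.31 -0.12]
```

Emit:
play_rows(targets=[{"claw":1,"linear":[0,0.12,0.75],"rotation":[-0.005,-0.017,0.006]},{"claw":1,"linear":[0.8,0,0],"rotation":[0,0,0]},{"claw":1,"linear":[0.8,0,0],"rotation":[0,0,0]},{"claw":1,"linear":[0.8,0,0],"rotation":[0,0,0]},{"claw":1,"linear":[0.8,0,0],"rotation":[0,0,0]},{"claw":1,"linear":[0.8,0,0],"rotation":[0,0,0]},{"claw":1,"linear":[0.8,0,0],"rotation":[0,0,0]},{"claw":1,"linear":[0.4,0,0],"rotation":[0,0,0]},{"claw":1,"linear":[0,0,0],"rotation":[0,0,0]},{"claw":1,"linear":[0,0,0],"rotation":[0,0,0]}])

```text
time: 10.1
position: [0.6018, 0.0053, 0.0474]
tool_rot: [0.182, 1.555, -0.185]
ft_force: [-0.0, -0.2, 0.1]
grip_width: 0.638
```

```bash
python3 w.py .593 .004 .016 -14.5
python3 - <<'E'
import cv2
from bench import get_image
import numpy as np
a=get_image("top");b=get_image("scene")
r=lambda i,x,y,w,h,k:cv2.resize(i[y:y+h,x:x+w],None,fx=k,fy=k,interpolation=cv2.INTER_CUBIC)
cv2.imwrite("pics/c5.png",np.hstack([r(a,265,110,100,110,4),r(b,235,200,100,110,4)]))
E
```

```text
10.1 [0.6018 0.0053 0.0474] jaw -13.4 ft [-0.  -0.2  0.1] w 0.6375534380151636
lin [ 1.255 -0.131 -0.339] rot [0.012 0.005 0.   ] q [-0.72  0.47  0.83  1.8  -0.39  1.04  0.02]
```

View pics/c5.png

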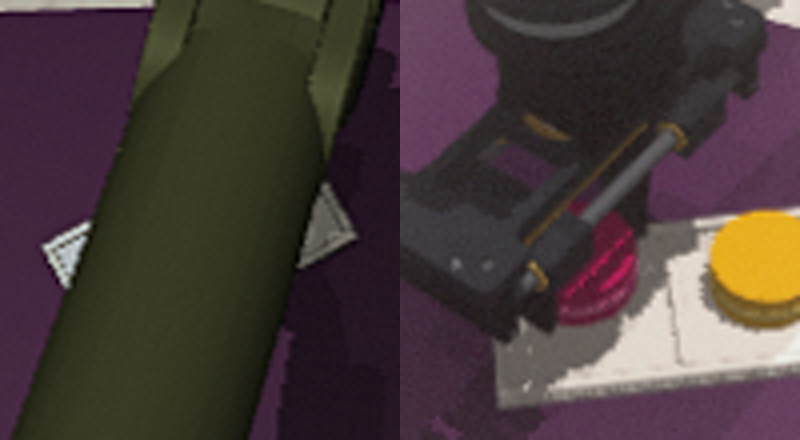

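The cake is over the empty well, clear of the yellow cake. I'll correct laterally and lower gently.

Emit:
play_rows(targets=[{"claw":1,"linear":[0,-0.13,-0.34],"rotation":[0.012,0.005,0]},{"claw":1,"linear":[0,0,0],"rotation":[0,0,0]},{"claw":1,"linear":[0.3,0,0],"rotation":[0,0,0]},{"claw":1,"linear":[0.3,0,0],"rotation":[0,0,0]},{"claw":1,"linear":[0.2,0,0],"rotation":[0,0,0]},{"claw":1,"linear":[0.1,0,0],"rotation":[0,0,0]},{"claw":1,"linear":[0,0,0],"rotation":[0,0,0]},{"claw":1,"linear":[0,0,0],"rotation":[0,0,0]}])

```text
time: 10.87
position: [0.5956, 0.0046, 0.0278]
tool_rot: [0.201, 1.554, -0.196]
ft_force: [-0.2, -0.0, -0.5]
grip_width: 0.639
```

```bash
python3 w.py .593 .004 .014 -14.5
```

```text
10.8667 [0.5956 0.0046 0.0278] jaw -14.5 ft [-0.2 -0.  -0.5] w 0.6385755991676789
lin [ 0.551 -0.052 -0.098] rot [-0.     0.005 -0.003] q [-0.71  0.48  0.82  1.83 -0.41  1.01  0.02]
```

Emit:
play_rows(targets=[{"claw":1,"linear":[0.2,-0.05,-0.1],"rotation":[0,0.005,-0.003]},{"claw":1,"linear":[0.2,0,0],"rotation":[0,0,0]},{"claw":1,"linear":[0.05,0,0],"rotation":[0,0,0]},{"claw":1,"linear":[0,0,0],"rotation":[0,0,0]},{"claw":1,"linear":[0,0,0],"rotation":[0,0,0]}])

```text
time: 11.28
position: [0.5927, 0.004, 0.0151]
tool_rot: [0.198, 1.563, -0.2]
ft_force: [-0.2, -0.0, -0.6]
grip_width: 0.641
```

```bash
python3 w.py .593 .004 .014 -14.5
```

```text
11.2833 [0.5927 0.004  0.0151] jaw -14.5 ft [-0.2 -0.  -0.6] w 0.6409547513832343
lin [0.043 0.005 0.012] rot [-0.    -0.001  0.001] q [-0.71  0.5   0.81  1.83 -0.42  0.99  0.03]
```

Not in contact yet. I'll take small steps down until I feel force.

Emit:
play_rows(targets=[{"claw":1,"linear":[0.06,0,0],"rotation":[0,0,0]},{"claw":1,"linear":[0,0,0],"rotation":[0,0,0]},{"claw":1,"linear":[0,0,0],"rotation":[0,0,0]}])

```text
time: 11.53
position: [0.5929, 0.0039, 0.0136]
tool_rot: [0.198, 1.563, -0.2]
ft_force: [0.1, -0.4, -1.0]
grip_width: 0.643
```

Emit:
play_rows(targets=[{"claw":1,"linear":[0.04,0,0],"rotation":[0,0,0]},{"claw":1,"linear":[0,0,0],"rotation":[0,0,0]},{"claw":1,"linear":[0,0,0],"rotation":[0,0,0]}])

```text
time: 11.78
position: [0.5935, 0.0039, 0.0138]
tool_rot: [0.199, 1.562, -0.199]
ft_force: [-0.0, 0.7, -0.7]
grip_width: 0.639
```

Emit:
play_rows(targets=[{"claw":1,"linear":[0.06,0,0],"rotation":[0,0,0]},{"claw":1,"linear":[0,0,0],"rotation":[0,0,0]},{"claw":1,"linear":[0,0,0],"rotation":[0,0,0]}])

```text
time: 12.03
position: [0.5942, 0.0039, 0.0136]
tool_rot: [0.199, 1.561, -0.198]
ft_force: [0.0, -0.3, -0.4]
grip_width: 0.638
```

Emit:
play_rows(targets=[{"claw":1,"linear":[0.05,0,0],"rotation":[0,0,0]},{"claw":1,"linear":[0,0,0],"rotation":[0,0,0]},{"claw":1,"linear":[0,0,0],"rotation":[0,0,0]}])

```text
time: 12.28
position: [0.5946, 0.0039, 0.0134]
tool_rot: [0.2, 1.561, -0.198]
ft_force: [1.0, -0.4, -0.1]
grip_width: 0.642
```

```bash
python3 w.py .593 .004 .014 -14.5
python3 - <<'E'
import cv2
from bench import get_image
b=get_image("scene")
cv2.imwrite("pics/c6.png",cv2.resize(b[225:315,240:340],None,fx=6,fy=6,interpolation=cv2.INTER_CUBIC))
E
```

```text
12.2833 [0.5946 0.0039 0.0134] jaw -14.5 ft [ 1.  -0.4 -0.1] w 0.6419733420375584
lin [-0.025 -0.012 -0.062] rot [-0.     0.001 -0.001] q [-0.7   0.5   0.8   1.83 -0.43  0.99  0.03]
```

View pics/c6.png

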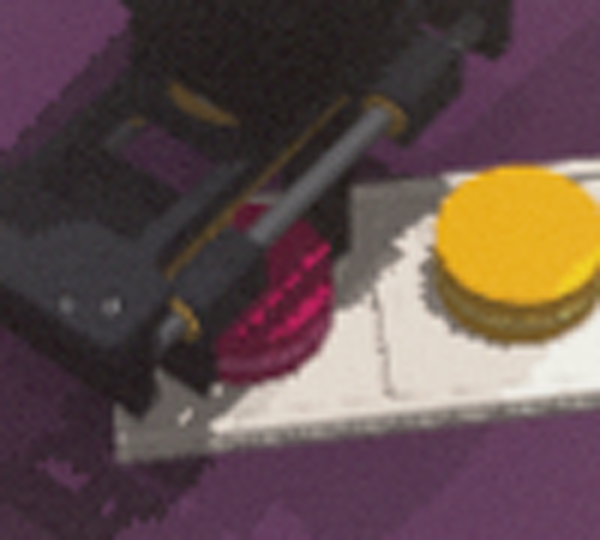

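z has stuck at 13.5 mm, which matches the grasp geometry (cake centre 18 mm minus 4.5 mm). Hold rows cancel the force, so I'll do one press row and read the force at once.

Emit:
play_rows(targets=[{"claw":1,"linear":[0.1,0,0],"rotation":[0,0,0]}])

```text
time: 12.42
position: [0.5946, 0.004, 0.0122]
tool_rot: [0.201, 1.561, -0.197]
ft_force: [-7.8, 0.4, 21.4]
grip_width: 0.636
```

Firm contact, 21 N upward. I'll relax, open a little, then rise.

Emit:
play_rows(targets=[{"claw":1,"linear":[0,0,0],"rotation":[0,0,0]},{"claw":0.3,"linear":[0,0,0],"rotation":[0,0,0]},{"claw":0.3,"linear":[0,0,0],"rotation":[0,0,0]},{"claw":0.3,"linear":[0,0,0],"rotation":[0,0,0]},{"claw":0.3,"linear":[0,0,0],"rotation":[0,0,0]}])

```text
time: 12.83
position: [0.5947, 0.0041, 0.0117]
tool_rot: [0.2, 1.561, -0.197]
ft_force: [0.5, -0.1, -0.0]
grip_width: 0.698
```

Emit:
play_rows(targets=[{"claw":0.3,"linear":[-0.1,0,0],"rotation":[0,0,0]},{"claw":0.2,"linear":[-0.2,0,0],"rotation":[0,0,0]},{"claw":0.1,"linear":[-0.3,0,0],"rotation":[0,0,0]},{"claw":0,"linear":[-0.5,0,0],"rotation":[0,0,0]},{"claw":0,"linear":[-0.8,0,0],"rotation":[0,0,0]},{"claw":0,"linear":[-0.8,0,0],"rotation":[0,0,0]},{"claw":0,"linear":[-0.8,0,0],"rotation":[0,0,0]},{"claw":0,"linear":[-0.8,0,0],"rotation":[0,0,0]},{"claw":0,"linear":[-0.8,0,0],"rotation":[0,0,0]},{"claw":0,"linear":[-0.8,0,0],"rotation":[0,0,0]}])

```text
time: 13.67
position: [0.5918, 0.0026, 0.1682]
tool_rot: [0.201, 1.566, -0.201]
ft_force: [0.9, -0.5, -0.4]
grip_width: 0.997
```

Emit:
play_rows(targets=[{"claw":0,"linear":[-0.8,0,0],"rotation":[0,0,0]},{"claw":0,"linear":[0,0.9,0],"rotation":[0,0,0]},{"claw":0,"linear":[0,0.9,0],"rotation":[0,0,0]},{"claw":0,"linear":[0,0.9,0],"rotation":[0,0,0]},{"claw":0,"linear":[0,0.9,0],"rotation":[0,0,0]},{"claw":0,"linear":[0,0.9,0],"rotation":[0,0,0]},{"claw":0,"linear":[0,0.9,0],"rotation":[0,0,0]},{"claw":0,"linear":[0,0.5,0],"rotation":[0,0,0]},{"claw":0,"linear":[0,0,0],"rotation":[0,0,0]},{"claw":0,"linear":[0,0,0],"rotation":[0,0,0]}])

```text
time: 14.5
position: [0.6364, 0.1452, 0.2118]
tool_rot: [0.215, 1.543, -0.199]
ft_force: [0.2, -0.3, -0.3]
grip_width: 1.004
```

```bash
python3 w.py .593 .004 .2 -14.5
python3 - <<'E'
import cv2
from bench import get_image
import numpy as np
a=get_image("top");b=get_image("scene")
r=lambda i,x,y,w,h,k:cv2.resize(i[y:y+h,x:x+w],None,fx=k,fy=k,interpolation=cv2.INTER_CUBIC)
cv2.imwrite("pics/c7.png",np.vstack([r(b,100,130,266,180,3)[:, :798],np.hstack([r(a,270,120,100,12,4)[:0],]) if 0 else r(b,240,235,133,20,6)[:0].reshape(0,798,3)]))
cv2.imwrite("pics/top7.png",a)
E
```

```text
14.5 [0.6364 0.1452 0.2118] jaw -15.2 ft [ 0.2 -0.3 -0.3] w 1.00385886650759
lin [ 0.396 -5.91  -0.205] rot [-0.008  0.011 -0.008] q [-0.91  0.41  0.86  1.51 -0.32  1.35 -0.3 ]
```

View pics/c7.png

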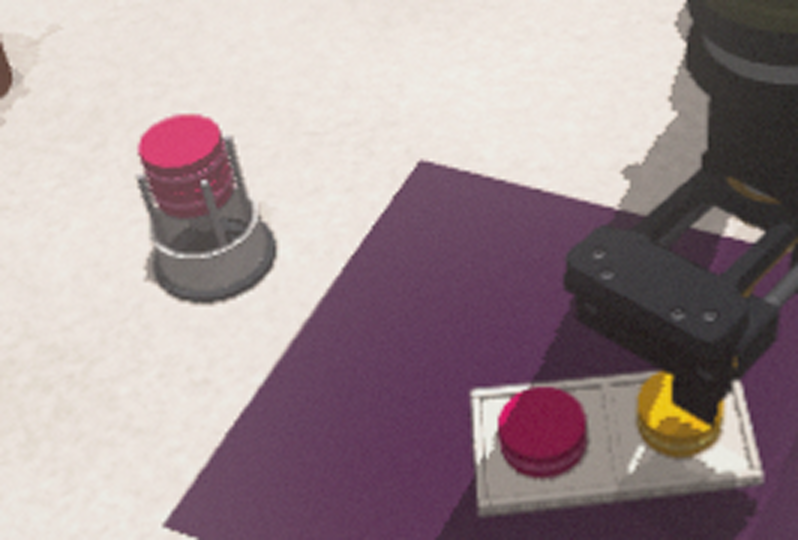

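View pics/top7.png

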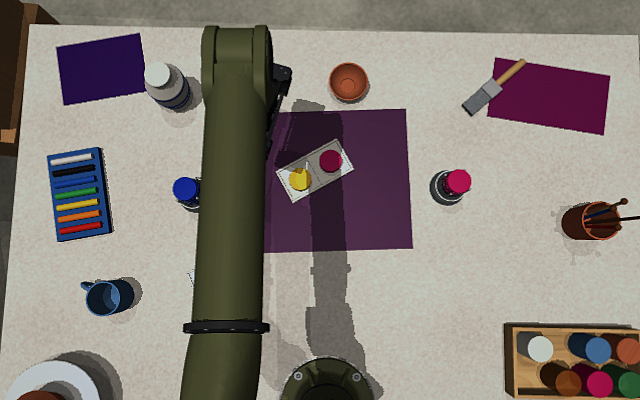

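The magenta cake lies flat in the well (top 331,160). The next magenta cake is up at the rod tops, and blue is still at (185,190). I'll run one numeric check and hand in if it passes.

```bash
python3 - <<'E'
from h import *
from bench import close_job
p=ray("top",np.array([331,160.]),.03);q=ray("scene",np.array([281,270.]),.03)
print(p,q); d=np.linalg.norm((p+q)/2-[.593,.004]);print("off",d)
if d<.012: print(close_job())
E
```

```text
[ 0.59402811 -0.00093898] [0.5942352 0.0034041]
off 0.0029898786774729294
the job is handed in; nothing more can be done
None
```

I took the top magenta cake from its dispenser, set it down in the large tray's empty well, and handed the job in at about 14.6 s. No verdict was reported.

- **Pick:** The jaws stopped at about 55 mm on the cake. After I lifted it straight up, the picture showed the next magenta cake risen to the rod tops. I did not measure its height.
- **Placing:** I lowered it until contact, confirmed by a brief press of about 21 N upward. Before that press the small force readings had shown no contact, because hold rows reset the force.
- **Final checks:** The cake looks flat and measures about 3 mm from the well centre, with the two cameras differing by about 4 mm. The blue cake looked unmoved at the same pixel as before. The gripper was open and about 21 cm above the table, touching nothing. I judged the cake's tilt and the blue cake by eye only.

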